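# Draw the expandable tray rack out two holes

### The job

The expandable rack for trays and lids on the worktop is locked at its shortest setting. Squeeze its two spring buttons flush and gently draw the sliding half straight out two holes, letting both buttons spring out fully in the next hole before you squeeze them again for the one after; leave it locked there with both buttons standing out. Stop pulling as soon as it locks rather than forcing the tube against the buttons, and leave the things around it where they stand.

Things in the scene. Friction and masses are not known exactly. Their poses are not given: they have to be found in the camera images.
- rack: fixed half of the expandable rack: black foot 130 x 70 x 14 mm with two wire hoops 127 mm high and a trivet standing between them; a square steel bar runs from it into the sliding tube. Fixed to the worktop. Origin on the worktop under the midpoint of the two buttons; z up; +y is the direction in which the sliding half is drawn out (foot centred at y = -202 mm); x runs across the tube
- squeeze (a point): midpoint between the two buttons, on the tube's axis, 75 mm above the worktop, fixed to the rack (does not travel with the tube); axes as the rack's. Finger pads that close on the tube from both sides here press both buttons flush and grip the tube by the same squeeze; 40 N of grip is plenty
- sleeve (a joint): how far the sliding half is drawn out (m), 0 at the start, along the rack's +y. It slides at about 4 N once the buttons are in, and needs up to about 18 N over the first 12 mm, while the hole's edge rides over the domes. It stays where it is left, but is stopped dead, with about 1 mm of play, when the buttons have sprung out through a hole
- sleeve_end (a point): centre of the outer end face of the sliding tube, at y = 98 mm in the rack's frame plus the joint value. Square aluminium tube, 32 mm wide and high, 254 mm long, axis 75 mm above the worktop; wire hoop (118 mm wide, 127 mm high) and black foot 13 mm inside this end. In both sides four 18 mm holes: the first over the buttons at the start, the others behind it, unevenly spaced, 40 to 55 mm apart
- button_a (a joint): how far the button on the rack's +x side is pressed (m): 0 fully out, 0.006 flush with the tube's side, 0.009 covered by the tube's wall. Domed steel pin 16 mm across, standing 6 mm out of the side (44 mm over both); spring 1.4 N, 3 N when covered. It belongs to the fixed half and springs out by itself when a hole comes over it. More than 15 N between tube and button counts as forcing it
- button_b (a joint): the same for the button on the rack's -x side
- glass: clear waisted drinking glass, 63 mm across, 87 mm high; bystander; origin under its middle
- tin: small food tin, 57 mm across, 72 mm high; bystander; origin under its middle
- jar: small spice jar with a slanted lid, 66 x 56 x 72 mm; bystander; origin under its middle
- lemon: lemon, 78 x 55 x 56 mm; bystander; origin under its middle
- matches: matchbox, 36 x 53 x 15 mm; bystander; origin under its middle

How it is judged:
By the outcome, as a careful person would: the job done as asked, in the order asked, and still so for the second after the job is handed in, with the robot touching nothing.
It also fails if it takes over 42 s, if anything falls off the work surface, if the arm or the gripper's body presses on something with over 40 N, if the wrist force passes 120 N, or if a joint passes its speed limit or range.

### The arm

A 7-joint arm with a two-finger parallel gripper is mounted at the origin on a cart in front of the work surface, level with it; the furniture and walls round the work are solid. World frame = base frame: x ahead of the robot, y to its left, z up, the work surface at z = 0. Lengths are in m, angles in rad, forces in N, time in s.
With the tool pointing down it reaches from about 0.4 to 0.875 m from the base axis. Payload 19.3 kg.
Tool frame: the origin (TCP) lies midway between the tips of the shut fingers; the grasp point (between the pads) lies bot.tcp_to_grasp behind it (bot.tcp_to_grasp is the distance from the TCP to the grasp point, in m); z points along the fingers, y is the line along which they close (so a half turn about z gives the same grasp; the last joint's range is limited). The gripper opens to 85 mm and grips with 20 to 120 N. Pads are 22 mm wide; open, the fingers measure 114 mm over their backs; the gripper's body (76 mm by 85 mm) begins 54 mm behind the grasp point. The pads swing forward as they close: fully open they stand 13 mm farther back than shut.
Start: joints at [-1.339, 0.521, -0.036, 1.599, 0.021, 1.021, -0.113], TCP at [0.186, 0.597, 0.231] pointing down, gripper open.
Joint ranges: [-2.91, 2.91], [-0.3, 2.13], [-1.5, 1.42], [0.17, 2.43], [-1.26, 4.41], [0.16, 1.93], [-2.52, 2.52]. Speed limits (rad/s): [1.89, 1.89, 2.39, 2.39, 3.01, 3.01, 3.01].

### API

Orientations are given as [roll, pitch, yaw] about the fixed x, y, z axes, in that order (R = Rz(yaw) Ry(pitch) Rx(roll)).
In Python, from workcell import observe, imaging, bot gives the robot as it stands.
- The arm moves only by the tool send_rows, never from a script. Its argument "plan" is text: rows parted by semicolons, each of 7 numbers parted by spaces: the shift along the tool's x, y, z in m, then the turn, a rotation vector about the tool's x, y, z in degrees, then the finger opening in m, from 0 to 0.0854. In form: dx dy dz rx ry rz claw; .... A call has 1 to 10 rows; each row is the pose to reach, as a shift and turn from the pose commanded when the call began, along the tool's axes at that moment; what a row does not reach only later rows make up. A row lasts 1/12 s, in which the tool goes at most 41.7 mm and 7.16 degrees, less where a joint would pass 70% of its speed; a pose out of reach is approached as far as the arm can. A call with a gripper value outside its range is refused whole. The fingers move at their own pace and stop on an object; "grip_force" is the grip in N (left out, the last holds). Time passes only in rows, so rows that repeat a pose let the fingers close. It gives the time, the measured TCP pose, the force, the opening and the grip force at its end, in the units of the state.
- observe(): the state, without advancing time (a new reading comes with each control period).
- imaging.grab_frame(name): name is "side" or "top"; returns a dict with "color" (400x640x3 uint8, red, green, blue), "fx", "fy", "cx", "cy" (pixels), "dist_coeffs" ([k1, k2, p1, p2, k3] as OpenCV has them; the pictures are not rectified), "eye" and "orientation" of the camera in the world. Camera axes: x right, y down, z forward; pixel columns grow to the right and rows downward; lengths in m; the calibration is good to about 2 mm. A picture is of the moment at which its call begins. There is no depth.
- bot.job_done(): hands the job in; it is judged then, once.
The state is a dict: "clock": time; "qpos": joint angles; "qd": joint speeds; "joint_efforts": joint torques, N m; "position": TCP position; "tool_rot": TCP orientation; "force": force on the tool from outside, world axes, zero at the start; "moment": the same for the moment, N m; "grip_width": finger opening in m; "finger_force": force on a finger pad.
Only numpy, scipy, OpenCV 4.12 (cv2) and the standard library are available. Lean on these libraries where they do the work, as an engineer would, in place of code of your own. Each camera call takes 0.05 s, during which the arm holds its last target. There are 200 camera calls.

## Working session

There is one attempt and no reset: what is moved stays moved. The work goes in short steps, Python scripts to look and compute and a tool call to move; the robot and the scene stay as the last step left them, time stands still between calls to the robot, and variables do not carry over. Pictures are saved under pics/ and viewed, at most 10 in all, crops included, and the job is handed in when it is done.

Besides the shell and the picture viewer there is one more tool, called after "Request:" as name(argument=value, ...) on one line, values as JSON. send_rows: Moves the arm, as the interface text tells. Its arguments: {"type":"object","properties":{"plan":{"type":"string"},"grip_force":{"type":"number"}},"required":["plan"]}

```bash
mkdir -p pics; python3 - <<'E'
from workcell import observe, imaging, bot
import cv2
s=observe()
for k in s: print(k,s[k])
print(bot.tcp_to_grasp)
for n in("side","top"):
    f=imaging.grab_frame(n); print(n,{k:f[k] for k in f if k!="color"})
    cv2.imwrite(f"pics/{n}0.png",f["color"][:,:,::-1])
E
```

```text
clock 0.0
qpos [-1.33920802  0.52198824 -0.03635737  1.59999506  0.02124241  1.02111863
 -0.11280965]
qd [-0.00051021 -0.00101201 -0.00023228 -0.00115582 -0.00123416 -0.00066934
 -0.00083859]
joint_efforts [ 8.05147283e-04 -9.27120423e+01  1.98027670e+00 -3.69937062e+01
  1.78004644e-02  8.21650727e-03 -4.35110132e-05]
position [0.1856976  0.59642312 0.23074611]
tool_rot [-3.14047432e+00  1.02001631e-04  2.83983271e+00]
force [-1.05542648 -0.52874647  0.76800617]
moment [-0.02363235  0.03573314  0.0082254 ]
finger_force 0.0
grip_width 0.08549104860370345
0.0187
side {'fx': 384.31985299231985, 'fy': 384.31985299231985, 'cx': 316.485981473486, 'cy': 195.63073179546495, 'dist_coeffs': array([-0.08326513,  0.        ,  0.        ,  0.        ,  0.        ]), 'eye': array([0.24369309, 0.64415004, 0.43654386]), 'orientation': array([-1.99495864, -0.0180452 , -2.68258304])}
top {'fx': 383.3019909347939, 'fy': 383.3019909347939, 'cx': 319.4389967554035, 'cy': 202.52087570063065, 'dist_coeffs': array([-0.00218673,  0.        ,  0.        ,  0.        ,  0.        ]), 'eye': array([ 0.47149546, -0.08122465,  0.92353266]), 'orientation': array([-3.03560796,  0.02912253, -1.54967707])}
```

View pics/side0.png

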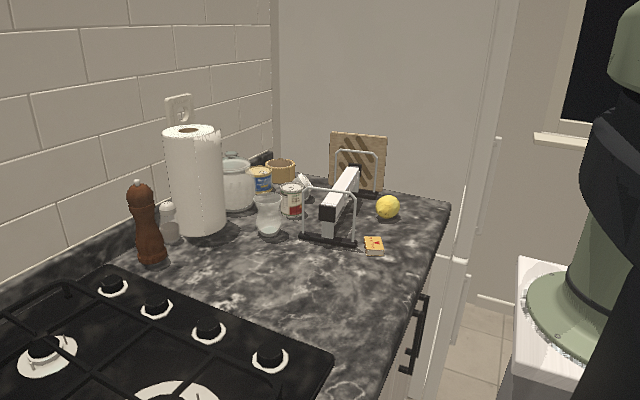

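View pics/top0.png

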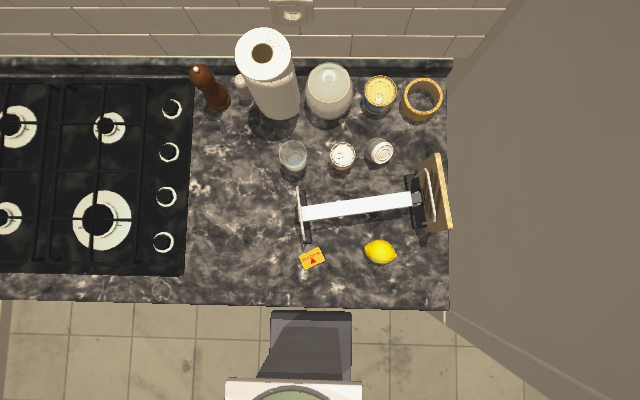

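The side view shows the tube's near end at about (327,214), with its hoop. The top view shows the white tube from (302,213) to (415,199). The lemon is near (380,252), the matches near (312,259), the glass near (293,155), the tin near (342,156) and the jar near (379,151). Next I'll measure the tube and enlarge the side crop.

```bash
cat > h.py <<'E'
import numpy as np, cv2
from scipy.spatial.transform import Rotation as R
def K(f): return np.array([[f["fx"],0,f["cx"]],[0,f["fy"],f["cy"]],[0,0,1.]])
def plane(f,px,z):
    n=cv2.undistortPoints(np.array(px,float).reshape(-1,1,2),K(f),f["dist_coeffs"]).reshape(-1,2)
    d=R.from_euler("xyz",f["orientation"]).apply(np.c_[n,np.ones(len(n))])
    return f["eye"]+d*((z-f["eye"][2])/d[:,2])[:,None]
def proj(f,P):
    Rm=R.from_euler("xyz",f["orientation"]).as_matrix().T
    return cv2.projectPoints(np.array(P,float).reshape(-1,1,3),cv2.Rodrigues(Rm)[0],-Rm@f["eye"],K(f),f["dist_coeffs"])[0].reshape(-1,2)
E
python3 - <<'E'
from h import *
from workcell import imaging
f=imaging.grab_frame("top"); c=f["color"].astype(int)
m=((c.min(2)>170)&(c.max(2)-c.min(2)<30)).astype(np.uint8); m[:185]=0;m[225:]=0;m[:,:290]=0;m[:,425:]=0
m=cv2.morphologyEx(m,cv2.MORPH_OPEN,np.ones((5,5)))
cs=max(cv2.findContours(m,0,2)[0],key=cv2.contourArea)
r=cv2.minAreaRect(cs);b=cv2.boxPoints(r);print(r,b)
W=plane(f,b,0.091);print(W.round(4))
L=[np.linalg.norm(W[i]-W[(i+1)%4]) for i in range(4)];print(L)
g=imaging.grab_frame("side")["color"]
a=cv2.resize(g[140:260,270:430],None,fx=5,fy=5,interpolation=cv2.INTER_CUBIC)
cv2.imwrite("pics/sc.png",a[:,:,::-1])
a=cv2.resize(f["color"][130:280,270:460],None,fx=4,fy=4,interpolation=cv2.INTER_CUBIC)
cv2.imwrite("pics/tc.png",a[:,:,::-1])
E
```

```text
((355.4800109863281, 205.8599853515625), (15.132084846496582, 112.14713287353516), 81.8698959350586) [[298.9     206.29999]
 [409.92    190.43997]
 [412.06003 205.41998]
 [301.04    221.28   ]]
[[ 0.5505 -0.0104  0.091 ]
 [ 0.5896 -0.2516  0.091 ]
 [ 0.5569 -0.2561  0.091 ]
 [ 0.5178 -0.0159  0.091 ]]
[np.float64(0.24442663185927813), np.float64(0.03300976685775394), np.float64(0.24337853689959615), np.float64(0.033131292385529074)]
```

View pics/sc.png

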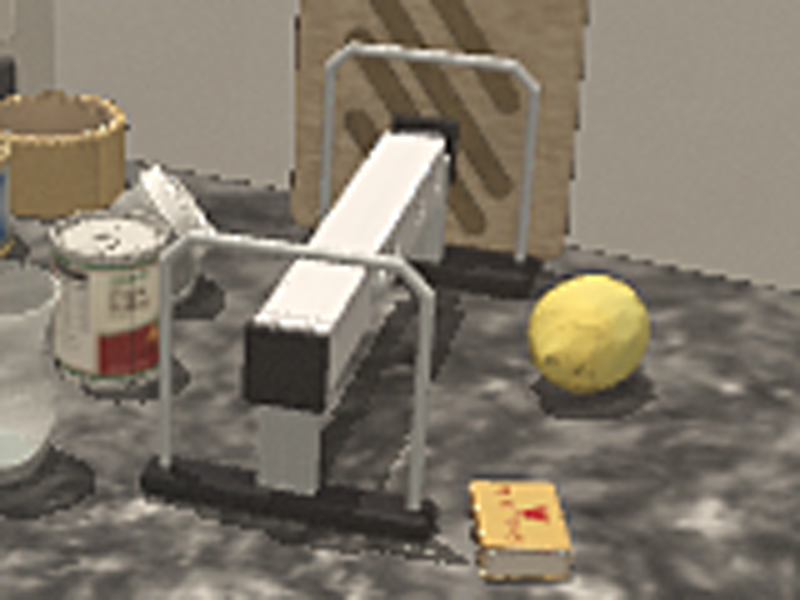

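View pics/tc.png

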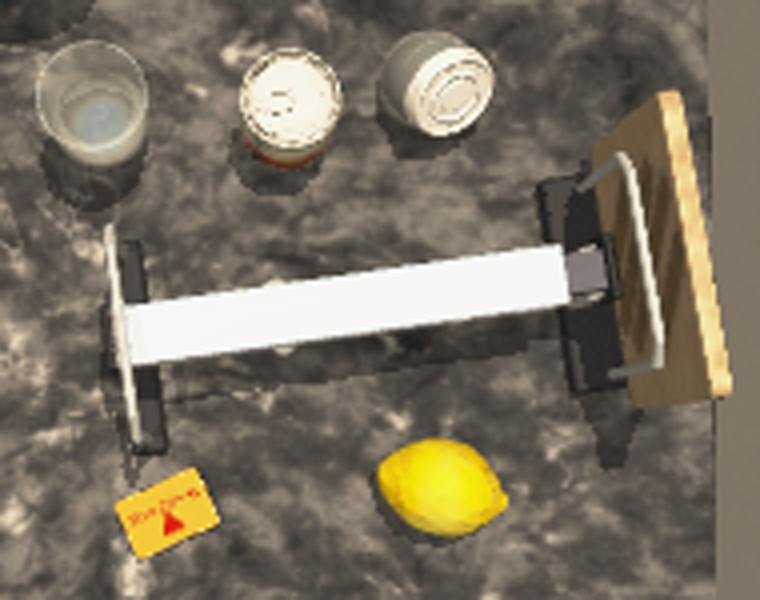

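The crops show the tube clearly. In the top crop the buttons' dome edges show at about (275,285) and (285,349), and the tube's rear end is at x≈567. In the side crop the tube's -x side is steeply foreshortened, so the holes can't be measured from it. Next I'll fix the squeeze point.

```bash
cat >> h.py <<'E'
def to(target,yaw,st):
    """tool-frame shift (m) and rotvec (deg) from measured pose to TCP target pointing down"""
    Rc=R.from_euler("xyz",st["tool_rot"]); Rt=R.from_euler("xyz",[np.pi,0,yaw])
    return Rc.inv().apply(np.array(target)-st["position"]).round(4),(Rc.inv()*Rt).as_rotvec(degrees=True).round(2)
E
python3 - <<'E'
from h import *
from workcell import imaging,observe,bot
f=imaging.grab_frame("top"); c=f["color"].astype(int)
m=((c.min(2)>170)&(c.max(2)-c.min(2)<30))
# edges of tube per column, undisturbed columns
U=[];Lo=[]
for x in list(range(312,334))+list(range(348,404)):
    col=np.where(m[195:222,x])[0]+195
    yc=int(round(206-(x-355)*.14)); 
    a=yc
    while m[a-1,x]: a-=1
    b=yc
    while m[b+1,x]: b+=1
    U.append((x,a-.5));Lo.append((x,b+.5))
lines=[]
for S in(U,Lo):
    W=plane(f,S,.091); v=cv2.fitLine(W[:,:2].astype(np.float32),cv2.DIST_HUBER,0,.01,.01).ravel(); v=v*(np.sign(v[1])if 1 else 1) if False else v
    d=v[:2]*np.sign(v[1]);lines.append((d,v[2:]));print("dir",d,"yaw",np.degrees(np.arctan2(-d[0],d[1])),v[2:])
d=(lines[0][0]+lines[1][0]);d/=np.linalg.norm(d)
n=np.array([d[1],-d[0]])
o=[n@l[1] for l in lines];print("offsets",o,"width",o[0]-o[1])
px=lambda x,y:((x+.5)/4-.5+270,(y+.5)/4-.5+130)
for q in(px(275,285),px(285,349)):
    w=plane(f,[q],.075)[0];print("button along",d@w[:2],"n",n@w[:2])
for q in(px(567,272),px(125,335)):
    w=plane(f,[q],.091)[0];print("end along",d@w[:2])
for nm,q,z in(("glass",px(92,165),0.0),("tin",px(290,100),.072),("lemon",px(443,487),.028),("jar",px(455,90),.07),("match",px(167,512),.015)):
    w=plane(f,[q],z)[0];print(nm,w,"along",d@w[:2],"n",n@w[:2])
print(d,n)
E
```

```text
dir [-0.16035333  0.98705965] yaw 9.227405 [ 0.5723571  -0.14452146]
dir [-0.1578677   0.98746026] yaw 9.083151 [ 0.5389819  -0.14484772]
offsets [np.float32(0.54207087), np.float32(0.5090689)] width 0.03300196
button along -0.18544834004815403 n 0.5431148781616623
button along -0.18581183685765368 n 0.5070489516130221
end along -0.34278738048114865
end along -0.10003378468438101
glass [0.64598393 0.01512432 0.        ] along -0.08785126529017631 n 0.6401610264701029
tin [ 0.6713968  -0.10352373  0.072     ] along -0.20903128662694634 n 0.6463719857745489
lemon [ 0.4553692  -0.19624574  0.028     ] along -0.26619980032953466 n 0.41834335620930113
jar [ 0.67896436 -0.19663239  0.07      ] along -0.3021578895019633 n 0.6390285619655154
match [ 0.43705529 -0.03651506  0.015     ] along -0.10559002700213688 n 0.4256776075368333
[-0.15911064  0.98726076] [0.98726076 0.15911064]
```

```bash
python3 - <<'E'
from h import *
from workcell import observe
print(to([.5485,-.1,.2],np.radians(99.15),observe()))
print(to([.48,.25,.231],np.radians(99.15),observe()))
E
```

```text
(array([-0.5534, -0.5573,  0.0313]), array([-2.000e-02,  2.000e-02,  6.356e+01]))
(array([-3.840e-01, -2.435e-01,  2.000e-04]), array([-2.000e-02,  2.000e-02,  6.356e+01]))
```

Request:
send_rows(plan="-0.032 -0.02 0 0 0 7 0.07; -0.066 -0.041 0 0 0 14 0.07; -0.100 -0.063 0 0 0 21 0.07; -0.134 -0.084 0 0 0 28 0.07; -0.168 -0.106 0 0 0 35 0.07; -0.202 -0.127 0 0 0 42 0.07; -0.236 -0.149 0 0 0 49 0.07; -0.270 -0.171 0 0 0 56 0.07; -0.304 -0.193 0 0 0 63 0.07; -0.338 -0.214 0 0 0 63.5 0.07", grip_force=40)

```text
clock: 1.08
position: [0.4457, 0.2902, 0.2315]
tool_rot: [3.141, -0.0, 1.723]
force: [1.1, 1.0, 0.2]
grip_width: 0.0698
finger_force: 0.0
```

```bash
python3 - <<'E'
from h import *
from workcell import observe
s=observe();print(s["clock"],s["position"],s["tool_rot"],s["qpos"],s["grip_width"])
print(to([.5485,-.1,.2],np.radians(99.15),s))
E
```

```text
1.0833 [0.44574565 0.29020018 0.23146329] [ 3.14139030e+00 -9.52419097e-05  1.72327425e+00] [-0.92176341  0.38772225  0.30802177  1.85792774 -0.14485389  0.91738993
 -0.39443249] 0.06981226079914934
(array([-0.4013,  0.0423,  0.0314]), array([ 0.01, -0.01, -0.41]))
```

Request:
send_rows(plan="-0.04 0.005 0 0 0 0 0.07; -0.08 0.01 0.005 0 0 0 0.07; -0.12 0.015 0.01 0 0 0 0.07; -0.16 0.02 0.01 0 0 0 0.07; -0.2 0.025 0.01 0 0 0 0.07; -0.24 0.028 0.015 0 0 0 0.07; -0.28 0.031 0.02 0 0 0 0.07; -0.32 0.034 0.025 0 0 0 0.07; -0.35 0.037 0.03 0 0 0 0.07; -0.36 0.037 0.03 0 0 0 0.07")

```text
clock: 1.92
position: [0.5391, -0.0625, 0.2007]
tool_rot: [-3.141, 0.002, 1.727]
force: [0.5, -0.4, -1.2]
grip_width: 0.0702
finger_force: 0.0
```

Request:
send_rows(plan="0 0 0 0 0 0 0.07; 0 0 0 0 0 0 0.07; 0 0 0 0 0 0 0.07; 0 0 0 0 0 0 0.07")

```text
clock: 2.25
position: [0.539, -0.0559, 0.2014]
tool_rot: [3.141, -0.0, 1.734]
force: [-0.3, 0.8, 0.3]
grip_width: 0.0702
finger_force: 0.0
```

```bash
python3 - <<'E'
from h import *
from workcell import observe
s=observe();print(s["clock"],s["position"],s["tool_rot"],s["qpos"],s["grip_width"])
print(to([.5485,-.1,.053],np.radians(99.15),s))
E
```

```text
2.25 [ 0.53901887 -0.05594698  0.20141363] [ 3.14139344e+00 -4.89676992e-04  1.73350720e+00] [-0.27719549  0.45049207  0.36821566  1.86623778 -0.20859793  0.86222551
  0.35667442] 0.07022827641988424
(array([-0.0451,  0.0022,  0.1484]), array([ 0.01, -0.03,  0.17]))
```

Request:
send_rows(plan="-0.02 0.001 0.01 0 0 0 0.07; -0.035 0.002 0.03 0 0 0 0.07; -0.045 0.002 0.05 0 0 0 0.07; -0.045 0.002 0.07 0 0 0 0.07; -0.045 0.002 0.08 0 0 0 0.07; -0.045 0.002 0.085 0 0 0 0.07; -0.045 0.002 0.085 0 0 0 0.07; -0.045 0.002 0.085 0 0 0 0.07")

```text
clock: 2.92
position: [0.5486, -0.101, 0.117]
tool_rot: [3.141, -0.0, 1.732]
force: [-0.7, -0.1, 0.6]
grip_width: 0.0699
finger_force: 0.0
```

```bash
python3 - <<'E'
from h import *
from workcell import observe,imaging
s=observe();print(s["clock"],s["position"],s["tool_rot"],s["force"])
print(to([.5485,-.1,.053],np.radians(99.15),s))
f=imaging.grab_frame("side")
print(proj(f,[s["position"],[.5485,-.1,.075]]))
a=cv2.resize(f["color"][100:260,250:450],None,fx=3.75,fy=3.75,interpolation=cv2.INTER_CUBIC)
b=imaging.grab_frame("top")["color"]
cv2.imwrite("pics/s2.png",a[:,:,::-1])
E
```

```text
2.9167 [ 0.54855052 -0.10096579  0.11699669] [ 3.14099405e+00 -3.01320499e-05  1.73242233e+00] [-0.67360504 -0.14701878  0.59322451]
(array([0.001 , 0.0001, 0.064 ]), array([ 0.03, -0.  ,  0.11]))
[[339.19020742 178.55906748]
 [338.27189012 195.73542441]]
```

View pics/s2.png

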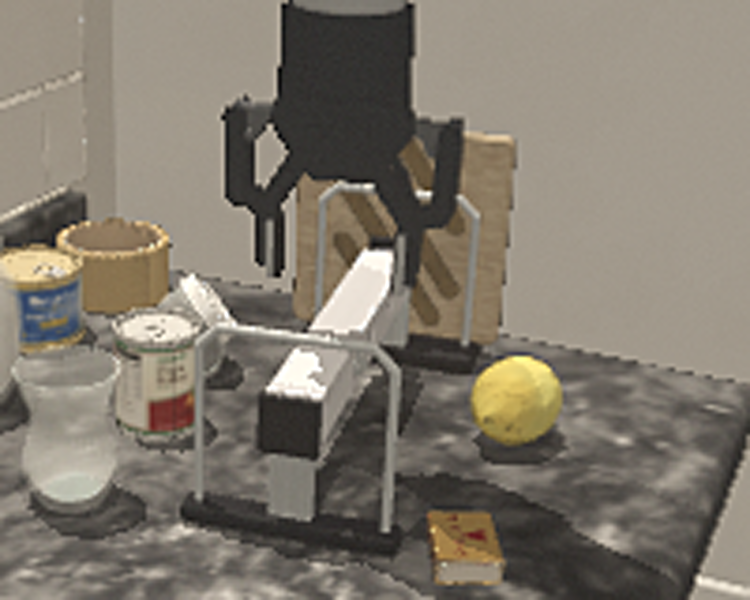

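The crop shows the open fingers at x≈268 and 410, straddling the tube. Their midpoint matches the projected TCP, and they are clear of the tin, lemon and glass. Descending.

Request:
send_rows(plan="0.001 0 0.01 0 0 0 0.07; 0.001 0 0.025 0 0 0 0.07; 0.001 0 0.04 0 0 0 0.07; 0.001 0 0.052 0 0 0 0.07; 0.001 0 0.06 0 0 0 0.07; 0.001 0 0.064 0 0 0 0.07; 0.001 0 0.064 0 0 0 0.07; 0.001 0 0.064 0 0 0 0.07; 0.001 0 0.064 0 0 0 0.07")

```text
clock: 3.77
position: [0.5484, -0.1007, 0.0529]
tool_rot: [3.141, 0.0, 1.731]
force: [0.2, 0.2, 0.9]
grip_width: 0.07
finger_force: 0.0
```

Request:
send_rows(plan="0 0 0 0 0 0 0.05; 0 0 0 0 0 0 0.05; 0 0 0 0 0 0 0.045; 0 0 0 0 0 0 0.02; 0 0 0 0 0 0 0.02; 0 0 0 0 0 0 0.02; 0 0 0 0 0 0 0.02; 0 0 0 0 0 0 0.02; 0 0 0 0 0 0 0.02; 0 0 0 0 0 0 0.02", grip_force=40)

```text
clock: 4.6
position: [0.5494, -0.1005, 0.0529]
tool_rot: [3.139, 0.001, 1.732]
force: [6.2, 0.7, 4.8]
grip_width: 0.0317
finger_force: 43.4
```

```bash
python3 - <<'E'
from h import *
from workcell import observe,imaging
s=observe()
for k in("clock","position","tool_rot","force","moment","grip_width","finger_force"): print(k,s[k])
E
```

```text
clock 4.6
position [ 0.54936014 -0.10049496  0.05289558]
tool_rot [3.13908909e+00 5.31298420e-04 1.73182535e+00]
force [6.24261784 0.7431437  4.77625066]
moment [ 1.07611187e-01 -8.28122461e-01 -3.69770441e-04]
grip_width 0.03167328118289087
finger_force 43.42764548957348
```

Request:
send_rows(plan="0.001 0.0005 0 0 0 0 0.02; 0.002 0.001 0 0 0 0 0.02; 0.003 0.001 0 0 0 0 0.02; 0.004 0.001 0 0 0 0 0.02; 0.005 0.001 0 0 0 0 0.02; 0.006 0.001 0 0 0 0 0.02; 0.007 0.001 0 0 0 0 0.02; 0.008 0.001 0 0 0 0 0.02")

```text
clock: 5.27
position: [0.5485, -0.0951, 0.0529]
tool_rot: [3.14, 0.003, 1.73]
force: [3.7, -13.8, 3.1]
grip_width: 0.0318
finger_force: 42.5
```

Request:
send_rows(plan="0.001 0 0 0 0 0 0.02; 0.002 0 0 0 0 0 0.02; 0.003 0 0 0 0 0 0.02; 0.004 0 0 0 0 0 0.02; 0.005 0 0 0 0 0 0.02; 0.006 0 0 0 0 0 0.02; 0.007 0 0 0 0 0 0.02; 0.008 0 0 0 0 0 0.02; 0.009 0 0 0 0 0 0.02; 0.010 0 0 0 0 0 0.02")

```text
clock: 6.1
position: [0.5467, -0.0837, 0.0529]
tool_rot: [3.14, 0.001, 1.731]
force: [1.1, -5.6, 7.6]
grip_width: 0.0316
finger_force: 43.0
```

Request:
send_rows(plan="0.001 0 0 0 0 0 0.02; 0.002 0 0 0 0 0 0.02; 0.003 0 0 0 0 0 0.02; 0.004 0 0 0 0 0 0.02; 0.005 0 0 0 0 0 0.02; 0.006 0 0 0 0 0 0.02; 0.007 0 0 0 0 0 0.02; 0.008 0 0 0 0 0 0.02; 0.009 0 0 0 0 0 0.02; 0.010 0 0 0 0 0 0.02")

```text
clock: 6.93
position: [0.5451, -0.0739, 0.0529]
tool_rot: [3.14, 0.001, 1.731]
force: [1.6, -5.3, 7.8]
grip_width: 0.0317
finger_force: 43.0
```

Request:
send_rows(plan="0.001 0 0 0 0 0 0.02; 0.002 0 0 0 0 0 0.02; 0.003 0 0 0 0 0 0.02; 0.004 0 0 0 0 0 0.02; 0.005 0 0 0 0 0 0.02; 0.006 0 0 0 0 0 0.02; 0.007 0 0 0 0 0 0.02; 0.008 0 0 0 0 0 0.02; 0.009 0 0 0 0 0 0.02; 0.0095 0 0 0 0 0 0.02")

```text
clock: 7.77
position: [0.5435, -0.064, 0.0529]
tool_rot: [3.14, 0.001, 1.731]
force: [-0.1, -2.7, 9.3]
grip_width: 0.0315
finger_force: 43.2
```

Request:
send_rows(plan="0.0005 0 0 0 0 0 0.02; 0.001 0 0 0 0 0 0.02; 0.0015 0 0 0 0 0 0.02; 0.0015 0 0 0 0 0 0.02")

```text
clock: 8.1
position: [0.5431, -0.062, 0.0529]
tool_rot: [3.141, 0.0, 1.731]
force: [-1.8, 4.0, 12.0]
grip_width: 0.0316
finger_force: 43.4
```

Request:
send_rows(plan="0 0 -0.0005 0 0 0 0.02; 0 0 -0.001 0 0 0 0.02; 0 0 -0.001 0 0 0 0.02")

```text
clock: 8.35
position: [0.543, -0.0612, 0.053]
tool_rot: [3.141, -0.001, 1.732]
force: [4.1, 5.3, -7.8]
grip_width: 0.0315
finger_force: 42.5
```

```bash
python3 - <<'E'
from h import *
from workcell import observe,imaging
s=observe()
for k in("clock","position","tool_rot","force","moment","grip_width","finger_force"): print(k,s[k])
f=imaging.grab_frame("top");g=imaging.grab_frame("side")
print(proj(f,[s["position"],[.5485,-.1,.075]]),proj(g,[[.5485,-.1,.075]]))
a=cv2.resize(f["color"][160:260,240:440],None,fx=4,fy=4,interpolation=cv2.INTER_CUBIC)
cv2.imwrite("pics/t3.png",a[:,:,::-1])
E
```

```text
clock 8.35
position [ 0.5429797  -0.06115065  0.05298309]
tool_rot [ 3.14134105e+00 -5.39298645e-04  1.73218462e+00]
force [ 4.12112079  5.27100416 -7.76028933]
moment [ 0.79882345 -0.99052798 -0.04353029]
grip_width 0.03151365250775151
finger_force 42.52431258559227
[[322.42177737 211.57047801]
 [339.7527644  208.60249078]] [[338.27189012 195.73542441]]
```

View pics/t3.png

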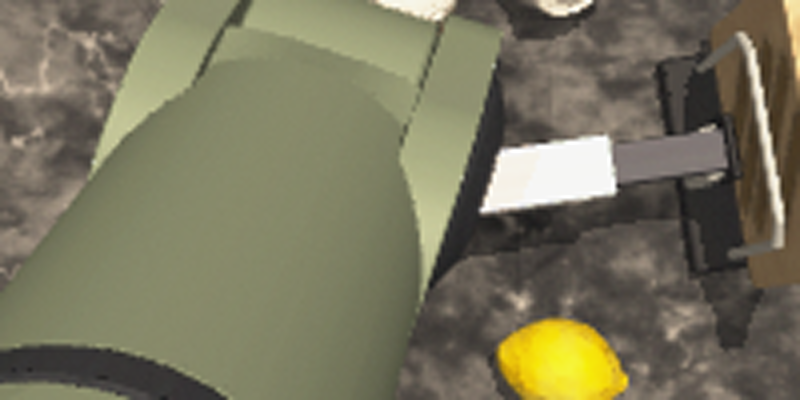

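The top view shows the tube's rear end at about (393,201). That is roughly 40 mm of travel, so the tube follows the gripper. The pull force has reversed, so the domes are entering the next hole. I'll continue in half-millimetre steps.

Request:
send_rows(plan="0.0005 0 0.0002 0 0 0 0.02; 0.0005 0 0.0004 0 0 0 0.02; 0.0005 0 0.0004 0 0 0 0.02")

```text
clock: 8.7
position: [0.543, -0.061, 0.053]
tool_rot: [3.141, -0.0, 1.732]
force: [3.9, 5.1, -3.1]
grip_width: 0.0313
finger_force: 43.4
```

Request:
send_rows(plan="0.0005 0 0 0 0 0 0.02; 0.0005 0 0 0 0 0 0.02; 0.0005 0 0 0 0 0 0.02")

```text
clock: 8.95
position: [0.5429, -0.0607, 0.053]
tool_rot: [3.141, -0.0, 1.732]
force: [3.3, 4.9, -2.1]
grip_width: 0.0315
finger_force: 43.2
```

Request:
send_rows(plan="0.0005 0 0 0 0 0 0.02; 0.0005 0 0 0 0 0 0.02; 0.0005 0 0 0 0 0 0.02")

```text
clock: 9.2
position: [0.5428, -0.0602, 0.0529]
tool_rot: [3.141, -0.0, 1.732]
force: [3.8, 4.9, -1.9]
grip_width: 0.0316
finger_force: 43.2
```

Request:
send_rows(plan="0.0005 0 0 0 0 0 0.02; 0.001 0 0 0 0 0 0.02; 0.001 0 0 0 0 0 0.02")

```text
clock: 9.45
position: [0.5427, -0.0593, 0.0529]
tool_rot: [3.141, -0.0, 1.732]
force: [4.8, 4.3, -2.7]
grip_width: 0.0319
finger_force: 43.2
```

Request:
send_rows(plan="0.0005 0 0 0 0 0 0.02; 0.001 0 0 0 0 0 0.02; 0.001 0 0 0 0 0 0.02")

```text
clock: 9.7
position: [0.5425, -0.0584, 0.053]
tool_rot: [3.141, 0.0, 1.732]
force: [4.1, 3.2, -3.9]
grip_width: 0.0315
finger_force: 43.1
```

Request:
send_rows(plan="0.0005 0 0 0 0 0 0.02; 0.001 0 0 0 0 0 0.02; 0.001 0 0 0 0 0 0.02")

```text
clock: 9.95
position: [0.5424, -0.0579, 0.0529]
tool_rot: [3.141, 0.001, 1.731]
force: [6.6, -0.8, -4.4]
grip_width: 0.0316
finger_force: 42.9
```

Request:
send_rows(plan="0.0005 0 0 0 0 0 0.02; 0.001 0 0 0 0 0 0.02; 0.001 0 0 0 0 0 0.02")

```text
clock: 10.2
position: [0.5423, -0.0569, 0.053]
tool_rot: [3.141, 0.001, 1.731]
force: [5.5, -0.6, -5.5]
grip_width: 0.0313
finger_force: 42.9
```

Request:
send_rows(plan="0.0005 0 0 0 0 0 0.02; 0.0005 0 0 0 0 0 0.02; 0.0005 0 0 0 0 0 0.02")

```text
clock: 10.45
position: [0.5422, -0.0565, 0.053]
tool_rot: [3.141, 0.001, 1.731]
force: [6.0, -0.3, -4.6]
grip_width: 0.0318
finger_force: 42.9
```

Request:
send_rows(plan="0.0005 0 0 0 0 0 0.02; 0.0005 0 0 0 0 0 0.02; 0.0005 0 0 0 0 0 0.02")

```text
clock: 10.7
position: [0.5422, -0.056, 0.053]
tool_rot: [3.141, 0.001, 1.731]
force: [4.7, -1.1, -5.2]
grip_width: 0.0313
finger_force: 42.9
```

Request:
send_rows(plan="0.0005 0 0 0 0 0 0.02; 0.001 0 0 0 0 0 0.02; 0.001 0 0 0 0 0 0.02")

```text
clock: 10.95
position: [0.5421, -0.0555, 0.053]
tool_rot: [3.141, 0.001, 1.731]
force: [6.8, -3.1, -5.9]
grip_width: 0.0313
finger_force: 42.8
```

Request:
send_rows(plan="0.0005 0 0 0 0 0 0.02; 0.001 0 0 0 0 0 0.02; 0.001 0 0 0 0 0 0.02")

```text
clock: 11.2
position: [0.542, -0.0553, 0.053]
tool_rot: [3.14, 0.002, 1.73]
force: [8.6, -8.8, -7.7]
grip_width: 0.0315
finger_force: 42.6
```

Movement has stopped at about 45.7 mm of travel and the force is rising to 9 N, so it has locked. I'll ease back, release and check the buttons.

Request:
send_rows(plan="-0.001 0 0 0 0 0 0.02; -0.001 0 0 0 0 0 0.04; -0.001 0 0 0 0 0 0.07; -0.001 0 0 0 0 0 0.07; -0.001 0 0 0 0 0 0.07; -0.001 0 0 0 0 0 0.07")

```text
clock: 11.7
position: [0.5414, -0.0546, 0.0529]
tool_rot: [-3.141, -0.0, 1.731]
force: [-0.1, 0.1, 0.1]
grip_width: 0.07
finger_force: 0.0
```

```bash
python3 - <<'E'
from h import *
from workcell import observe,imaging
s=observe()
for k in("clock","position","tool_rot","force","grip_width","finger_force"): print(k,s[k])
print(to([.5491,-.1005,.053],np.radians(99.15),s))
g=imaging.grab_frame("side")
a=cv2.resize(g["color"][150:260,270:420],None,fx=5,fy=5,interpolation=cv2.INTER_CUBIC)
f=imaging.grab_frame("top")
b=cv2.resize(f["color"][160:210,290:440],None,fx=5,fy=5,interpolation=cv2.INTER_CUBIC)
cv2.imwrite("pics/s4.png",a[:,:,::-1])
print(proj(g,[[.5485,-.1,.075]]))
E
```

```text
clock 11.7
position [ 0.54142614 -0.05456493  0.05290817]
tool_rot [-3.14136549e+00 -4.02742758e-05  1.73147256e+00]
force [-0.14008362  0.07731633  0.0820393 ]
grip_width 0.06997272521322119
finger_force 0.0
(array([-0.0466,  0.0002, -0.0001]), array([-0.01, -0.  ,  0.06]))
[[338.27189012 195.73542441]]
```

View pics/s4.png

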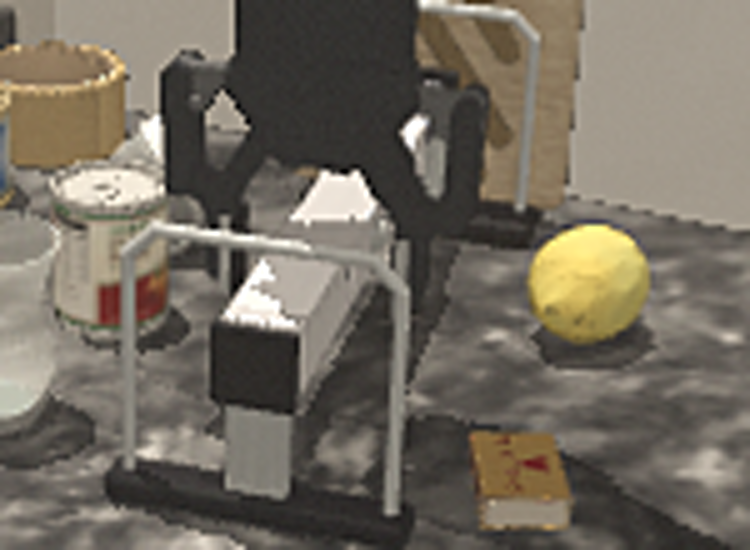

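The side crop shows the fingers open and free of the tube, with the bystanders undisturbed. The button itself is hidden, so I'll check the lock by where the fingers first touch. Moving back to the squeeze point.

Request:
send_rows(plan="-0.01 0 0 0 0 0 0.07; -0.02 0 0 0 0 0 0.07; -0.03 0 0 0 0 0 0.07; -0.04 0 0 0 0 0 0.07; -0.046 0 0 0 0 0 0.07; -0.046 0 0 0 0 0 0.055; -0.046 0 0 0 0 0 0.045; -0.046 0 0 0 0 0 0.042; -0.046 0 0 0 0 0 0.042; -0.046 0 0 0 0 0 0.042", grip_force=40)

```text
clock: 12.63
position: [0.549, -0.0998, 0.0529]
tool_rot: [3.142, 0.0, 1.732]
force: [0.7, -2.5, -0.1]
grip_width: 0.0419
finger_force: 1.7
```

At 41.9 mm the pads feel 1.7 N, so both buttons are standing out in the hole. Now I'll squeeze them flush.

Request:
send_rows(plan="0 0 0 0 0 0 0.04; 0 0 0 0 0 0 0.036; 0 0 0 0 0 0 0.02; 0 0 0 0 0 0 0.02; 0 0 0 0 0 0 0.02; 0 0 0 0 0 0 0.02; 0 0 0 0 0 0 0.02", grip_force=40)

```text
clock: 13.22
position: [0.5492, -0.0996, 0.0531]
tool_rot: [3.141, -0.0, 1.732]
force: [1.6, 0.7, 4.7]
grip_width: 0.0314
finger_force: 39.4
```

Request:
send_rows(plan="0.001 0 0 0 0 0 0.02; 0.002 0 0 0 0 0 0.02; 0.003 0 0 0 0 0 0.02; 0.004 0 0 0 0 0 0.02; 0.005 0 0 0 0 0 0.02; 0.006 0 0 0 0 0 0.02; 0.007 0 0 0 0 0 0.02; 0.008 0 0 0 0 0 0.02")

```text
clock: 13.88
position: [0.5483, -0.0937, 0.0531]
tool_rot: [3.14, 0.002, 1.73]
force: [4.2, -7.6, 2.1]
grip_width: 0.0314
finger_force: 40.1
```

Request:
send_rows(plan="0.001 0 0 0 0 0 0.02; 0.002 0 0 0 0 0 0.02; 0.003 0 0 0 0 0 0.02; 0.004 0 0 0 0 0 0.02; 0.005 0 0 0 0 0 0.02; 0.006 0 0 0 0 0 0.02; 0.007 0 0 0 0 0 0.02; 0.008 0 0 0 0 0 0.02; 0.009 0 0 0 0 0 0.02; 0.010 0 0 0 0 0 0.02")

```text
clock: 14.72
position: [0.5465, -0.0829, 0.0531]
tool_rot: [3.141, 0.001, 1.731]
force: [3.7, -5.2, 2.6]
grip_width: 0.0316
finger_force: 40.3
```

Request:
send_rows(plan="0.001 0 0 0 0 0 0.02; 0.002 0 0 0 0 0 0.02; 0.003 0 0 0 0 0 0.02; 0.004 0 0 0 0 0 0.02; 0.005 0 0 0 0 0 0.02; 0.006 0 0 0 0 0 0.02; 0.007 0 0 0 0 0 0.02; 0.008 0 0 0 0 0 0.02; 0.009 0 0 0 0 0 0.02; 0.010 0 0 0 0 0 0.02")

```text
clock: 15.55
position: [0.5449, -0.073, 0.0531]
tool_rot: [3.141, 0.001, 1.731]
force: [4.2, -5.0, 3.9]
grip_width: 0.0317
finger_force: 40.3
```

Request:
send_rows(plan="0.001 0 0 0 0 0 0.02; 0.002 0 0 0 0 0 0.02; 0.003 0 0 0 0 0 0.02; 0.004 0 0 0 0 0 0.02; 0.005 0 0 0 0 0 0.02; 0.006 0 0 0 0 0 0.02; 0.007 0 0 0 0 0 0.02")

```text
clock: 16.13
position: [0.5438, -0.0661, 0.0531]
tool_rot: [3.141, 0.001, 1.731]
force: [3.0, -6.8, 4.5]
grip_width: 0.0314
finger_force: 40.3
```

Request:
send_rows(plan="0.001 0 0 0 0 0 0.02; 0.002 0 0 0 0 0 0.02; 0.003 0 0 0 0 0 0.02")

```text
clock: 16.38
position: [0.5433, -0.0631, 0.0531]
tool_rot: [3.141, 0.001, 1.731]
force: [3.6, -4.8, 3.2]
grip_width: 0.0314
finger_force: 40.3
```

Request:
send_rows(plan="0.0005 0 0 0 0 0 0.02; 0.001 0 0 0 0 0 0.02; 0.0015 0 0 0 0 0 0.02; 0.0015 0 0 0 0 0 0.02")

```text
clock: 16.72
position: [0.543, -0.0614, 0.0531]
tool_rot: [3.141, 0.001, 1.731]
force: [3.0, -3.8, 5.3]
grip_width: 0.0317
finger_force: 40.4
```

Request:
send_rows(plan="0.0005 0 0 0 0 0 0.02; 0.001 0 0 0 0 0 0.02; 0.0015 0 0 0 0 0 0.02; 0.0015 0 0 0 0 0 0.02")

```text
clock: 17.05
position: [0.5428, -0.0598, 0.0531]
tool_rot: [3.141, 0.001, 1.731]
force: [2.4, -3.7, 4.7]
grip_width: 0.0312
finger_force: 40.4
```

Request:
send_rows(plan="0.0005 0 0 0 0 0 0.02; 0.001 0 0 0 0 0 0.02; 0.0015 0 0 0 0 0 0.02; 0.0015 0 0 0 0 0 0.02")

```text
clock: 17.38
position: [0.5425, -0.0583, 0.0531]
tool_rot: [3.141, 0.001, 1.731]
force: [3.3, -4.2, 5.2]
grip_width: 0.0316
finger_force: 40.5
```

Request:
send_rows(plan="0.0005 0 0 0 0 0 0.02; 0.001 0 0 0 0 0 0.02; 0.0015 0 0 0 0 0 0.02; 0.002 0 0 0 0 0 0.02")

```text
clock: 17.72
position: [0.5422, -0.0564, 0.0531]
tool_rot: [3.141, 0.001, 1.731]
force: [3.1, -3.4, 5.5]
grip_width: 0.0315
finger_force: 40.4
```

Request:
send_rows(plan="0.0005 0 0 0 0 0 0.02; 0.001 0 0 0 0 0 0.02; 0.0015 0 0 0 0 0 0.02; 0.0015 0 0 0 0 0 0.02")

```text
clock: 18.05
position: [0.5419, -0.0545, 0.0531]
tool_rot: [3.141, 0.0, 1.731]
force: [3.0, -1.2, 5.6]
grip_width: 0.0314
finger_force: 40.6
```

Request:
send_rows(plan="0.0005 0 0 0 0 0 0.02; 0.001 0 0 0 0 0 0.02; 0.0015 0 0 0 0 0 0.02; 0.0015 0 0 0 0 0 0.02")

```text
clock: 18.38
position: [0.5415, -0.0521, 0.0531]
tool_rot: [3.141, -0.001, 1.732]
force: [-0.8, 10.1, 10.2]
grip_width: 0.032
finger_force: 41.0
```

Request:
send_rows(plan="0.0005 0 0 0 0 0 0.02; 0.001 0 0 0 0 0 0.02; 0.001 0 0 0 0 0 0.02")

```text
clock: 18.63
position: [0.5414, -0.0513, 0.0531]
tool_rot: [3.141, -0.001, 1.732]
force: [1.0, 3.8, 7.9]
grip_width: 0.0317
finger_force: 40.7
```

Request:
send_rows(plan="0.0005 0 0 0 0 0 0.02; 0.001 0 0 0 0 0 0.02; 0.001 0 0 0 0 0 0.02")

```text
clock: 18.88
position: [0.5412, -0.0502, 0.0531]
tool_rot: [3.141, -0.001, 1.732]
force: [0.5, 3.9, 8.2]
grip_width: 0.0319
finger_force: 40.7
```

Request:
send_rows(plan="0.0005 0 0 0 0 0 0.02; 0.001 0 0 0 0 0 0.02; 0.001 0 0 0 0 0 0.02")

```text
clock: 19.13
position: [0.5411, -0.0492, 0.0531]
tool_rot: [3.141, -0.001, 1.732]
force: [1.1, 2.9, 8.4]
grip_width: 0.0314
finger_force: 40.7
```

Request:
send_rows(plan="0.0005 0 0 0 0 0 0.02; 0.001 0 0 0 0 0 0.02; 0.001 0 0 0 0 0 0.02")

```text
clock: 19.38
position: [0.541, -0.0488, 0.0531]
tool_rot: [3.141, -0.0, 1.732]
force: [2.4, -0.3, 6.9]
grip_width: 0.0315
finger_force: 40.5
```

Request:
send_rows(plan="0.0005 0 0 0 0 0 0.02; 0.0005 0 0 0 0 0 0.02; 0.0005 0 0 0 0 0 0.02")

```text
clock: 19.63
position: [0.5409, -0.0485, 0.0531]
tool_rot: [3.141, -0.0, 1.732]
force: [2.5, -1.4, 6.6]
grip_width: 0.0317
finger_force: 40.5
```

Request:
send_rows(plan="0.0005 0 0 0 0 0 0.02; 0.001 0 0 0 0 0 0.02; 0.001 0 0 0 0 0 0.02")

```text
clock: 19.88
position: [0.5408, -0.0475, 0.0531]
tool_rot: [3.141, 0.0, 1.732]
force: [1.7, -0.8, 6.5]
grip_width: 0.0311
finger_force: 40.5
```

Request:
send_rows(plan="0.0005 0 0 0 0 0 0.02; 0.0005 0 0 0 0 0 0.02; 0.0005 0 0 0 0 0 0.02")

```text
clock: 20.13
position: [0.5407, -0.047, 0.0531]
tool_rot: [3.141, 0.0, 1.732]
force: [2.4, -1.3, 6.1]
grip_width: 0.0316
finger_force: 40.5
```

Request:
send_rows(plan="0.0005 0 0 0 0 0 0.02; 0.0005 0 0 0 0 0 0.02; 0.0005 0 0 0 0 0 0.02")

```text
clock: 20.38
position: [0.5406, -0.0465, 0.0531]
tool_rot: [3.141, 0.0, 1.732]
force: [2.6, -2.5, 6.2]
grip_width: 0.0317
finger_force: 40.5
```

Request:
send_rows(plan="0.0005 0 0 0 0 0 0.02; 0.0005 0 0 0 0 0 0.02; 0.0005 0 0 0 0 0 0.02")

```text
clock: 20.63
position: [0.5406, -0.0462, 0.0531]
tool_rot: [3.141, 0.0, 1.731]
force: [3.2, -2.4, 5.6]
grip_width: 0.0315
finger_force: 40.4
```

Request:
send_rows(plan="0.0005 0 0 0 0 0 0.02; 0.001 0 0 0 0 0 0.02; 0.001 0 0 0 0 0 0.02")

```text
clock: 20.88
position: [0.5406, -0.0461, 0.0531]
tool_rot: [3.141, 0.001, 1.731]
force: [3.5, -6.6, 4.1]
grip_width: 0.0312
finger_force: 40.2
```

Movement has stopped as predicted, at about 54 mm on this second pull, so it has locked. I'll ease off, release and retreat upward.

Request:
send_rows(plan="-0.001 0 0 0 0 0 0.02; -0.001 0 0 0 0 0 0.05; -0.001 0 0 0 0 0 0.07; -0.001 0 0 0 0 0 0.07; -0.001 0 -0.005 0 0 0 0.07; -0.001 0 -0.02 0 0 0 0.07; -0.001 0 -0.05 0 0 0 0.07; -0.001 0 -0.08 0 0 0 0.07; -0.001 0 -0.115 0 0 0 0.07; -0.001 0 -0.15 0 0 0 0.07")

```text
clock: 21.72
position: [0.5396, -0.0462, 0.2046]
tool_rot: [-3.141, -0.0, 1.731]
force: [0.4, -0.2, 0.2]
grip_width: 0.0699
finger_force: 0.0
```

Request:
send_rows(plan="0.035 0 0 0 0 0 0.07; 0.07 0 0 0 0 0 0.07; 0.11 0 0 0 0 0 0.07; 0.15 0 0 0 0 0 0.07; 0.19 0 0 0 0 0 0.07; 0.23 0 0 0 0 0 0.07; 0.25 0 0 0 0 0 0.07; 0.26 0 0 0 0 0 0.07; 0.26 0 0 0 0 0 0.07; 0.26 0 0 0 0 0 0.07")

```text
clock: 22.55
position: [0.4986, 0.2097, 0.203]
tool_rot: [-3.141, 0.001, 1.731]
force: [0.4, -0.0, 0.3]
grip_width: 0.0701
finger_force: 0.0
```

```bash
python3 - <<'E'
from h import *
from workcell import observe,imaging
s=observe();print(s["clock"],s["position"],s["force"])
f=imaging.grab_frame("top");g=imaging.grab_frame("side")
a=cv2.resize(f["color"][130:280,240:460],None,fx=3.6,fy=3.6,interpolation=cv2.INTER_CUBIC)
cv2.imwrite("pics/t5.png",a[:,:,::-1])
E
```

```text
22.55 [0.49864956 0.209688   0.20301448] [ 0.44914839 -0.02040978  0.33727857]
```

View pics/t5.png

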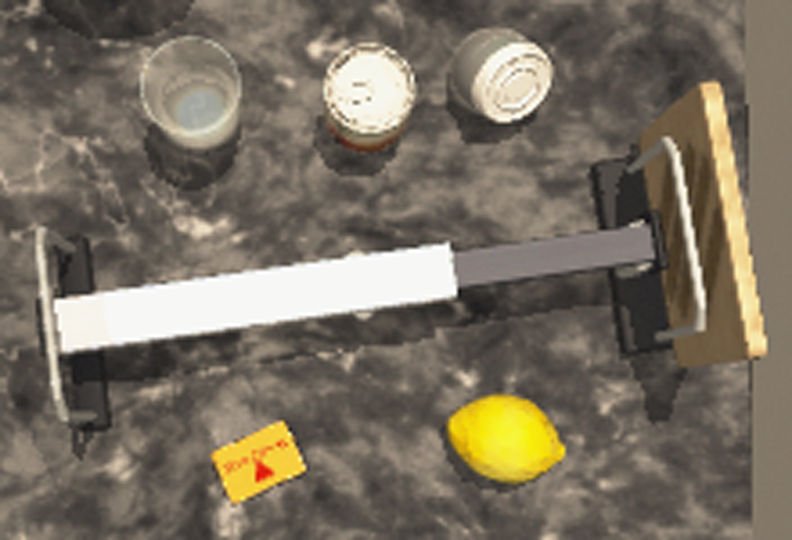

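The top view shows both domes standing out of the tube's sides, at about (354,257) and (367,314) in the crop. The tube's rear end is at (367,205), roughly 98 mm from where it started. The bystanders haven't moved and the gripper is clear.

```bash
python3 -c "
from workcell import bot
print(bot.job_done())"
```

```text
the job is handed in; nothing more can be done
None
```

The rack is drawn out two holes, about 98 mm in all, and locked with both buttons standing out; the things around it stand where they were, and the job is handed in.

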